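# Clip the sample mill's cover on and hold it pressed

## Task

Fit the loose cover with the two peg holes onto the tea sample mill: lower it over the two alignment pegs, press it down until it snaps past both spring catches, and keep pressing so that it is held fully down on its stops, which pushes in the mill's spring spindle. Finish while the gripper is still pressing the cover down; do not let go. Leave the other things on the bench where they are.

Things in the scene. Friction and masses are not known exactly. Their poses are not given: they have to be found in the camera images.
- cover_grip (a point): mill cover, loose, about 0.3 kg, lies flat on the bench: this point is the centre of its upright grey grip bar, 24 mm (x) x 56 mm (y) x 42 mm high, 46 mm above the underside of the cover's plate. z up, y along the bar and through both peg holes. The cover is 67 mm high in all
- cover_plate (a point): same cover, centre of its plate's flat underside. Grey plate 90 (x) x 150 (y) x 5 mm with a hole 13 mm across near each end (hole centres x = 0, y = +-60 mm); in the middle a steel dome 72 mm across, top 25 mm above the underside, carries the grip bar. It fits the mill either way round (half turn)
- mill_deck (a point): white sample mill fixed to the bench, 150 (x) x 190 (y) mm: centre of its flat top deck, 60 mm above the bench. z up, y through the two pegs. Four stop pads end the cover's travel with the plate's underside 14 mm above the deck (cover_grip 60 mm above it). Unpressed, the clipped cover rests at about 18 mm
- peg_tip (a point): tip of one of the mill's two upright steel alignment pegs, 50 mm above the deck, at y = +60 mm from the deck's centre; the other is at y = -60 mm. 10 mm across, the top 8 mm tapered to 4 mm
- nose_line (a point): midway between the tips of the mill's two sprung catch noses, 26 mm above the deck. Catches at x = +-42 mm and beyond, 36 mm wide in y, 33 mm tall; the 45 degree noses catch the plate's long edges. Resistance starts with the plate's underside 30 mm above the deck, grows to 12-16 N, drops suddenly at 26 mm; below 21 mm the noses have closed over the plate
- spindle (a joint): travel of the mill's central spring spindle (black, 28 mm across, top 20 mm above the deck), m, positive down: 0 free, 0.006 with the cover fully home on its stops. Takes 4 N to start and 1.5 N more per mm; springs back to about 0.002 when the clipped cover is not pressed. Pushing it in runs the mill
- tin_lid: loose round storage-tin lid, steel with a mushroom knob, no ears and no holes, 112 mm across, 48 mm high; NOT part of the mill, stays where it is. Origin: centre of its underside
- caddy: plain aluminium tea caddy, upright cylinder 64 mm across, 100 mm high, loose, stays. Origin: centre of its underside
- bowl: steel bowl, 116 mm across, 45 mm high, loose, stays. Origin: centre of its underside
- small_cake: bare dark tea cake, disc 104 mm across, 24 mm high, loose, stays. Origin: centre of its underside
- wrapped_cake: paper-wrapped tea cake, disc 200 mm across, 30 mm high, loose, stays. Origin: centre of its underside
- brush: hand brush lying on the bench, loose, stays. Origin: underside, near its middle
Things that resemble listed ones, but are neither listed nor needed, are in the scene too. Leave any pink look-alike of the part that bears cover_grip alone.

How it is judged (in metres and radians):
On the way, in this order (a step that is already met when the one before it is completed fails the run):
1. the cover is lowered onto the mill with both pegs through its holes (horizontal distance between cover_grip and mill_deck below 0.005 m and angle between the y axis of cover_grip and the y axis of mill_deck, either way round below 0.1 rad and angle between cover_grip's own z axis and vertical below 0.1 rad and z of cover_grip in the frame of mill_deck below 0.092 m), for 0.05 s.
2. the cover has snapped past both catches (horizontal distance between cover_grip and mill_deck below 0.005 m and angle between the y axis of cover_grip and the y axis of mill_deck, either way round below 0.1 rad and angle between cover_grip's own z axis and vertical below 0.1 rad and z of cover_grip in the frame of mill_deck below 0.0665 m), for 0.2 s.
At the end, for the whole second after the job is handed in: cover over both pegs (within 5 mm and 0.1 rad of the mill's centre, level within 0.1 rad), clipped, and still pressed by the fingers: grip centre under 63 mm above the deck (60 on the stops) and spindle pushed in over 4.2 mm, through the last second (horizontal distance between cover_grip and mill_deck below 0.005 m and angle between the y axis of cover_grip and the y axis of mill_deck, either way round below 0.1 rad and angle between cover_grip's own z axis and vertical below 0.1 rad and z of cover_grip in the frame of mill_deck below 0.063 m and value of joint spindle above 0.0042 m and contact force between the fingers and cover above 2 N); the arm keeps its last pose, push and grip.
It fails at once if another thing on the bench is shifted by more than 40 mm (distance of any of tin_lid, caddy, bowl, small_cake, wrapped_cake, brush from where it was at the start of the episode above 0.04 m).
It also fails if it takes over 51 s, if anything falls off the work surface, if the arm or the gripper's body presses on something with over 40 N, if the wrist force passes 120 N, or if a joint passes its speed limit or range.

## Robot

A 6-joint arm with a two-finger parallel gripper is mounted at the origin on the work surface. World frame = base frame: x ahead of the robot, y to its left, z up, the work surface at z = 0. Lengths are in m, angles in degrees, forces in N, time in s.
With the tool pointing down it reaches from about 0.375 to 0.9 m from the base axis. Payload 3.1 kg.
Tool frame: the origin (TCP) lies on the centre line of the jaws, within the pads' length; the fingertips stand 19 mm ahead of it and the grasp point (between the pads) is the TCP; z points along the fingers, y is the direction in which the jaws open and shut (so a half turn about z gives the same grasp; the last joint's range is limited). The gripper opens to 87 mm and grips with 3 to 60 N. Pads are 19 mm wide; open, the fingers measure 117 mm over their backs; the gripper's body (75 mm by 190 mm) begins 51 mm behind the grasp point.
Start: joints at [57.153, 30.224, 82.088, -0, 67.689, -10.227], TCP at [0.24, 0.577, 0.242] pointing down, gripper open.
Joint ranges: [-176.69, 176.69], [-43.24, 126.21], [12.49, 139.97], [-82, 262], [0, 151.66], [-163.58, 163.58]. Speed limits (degrees/s): [159.86, 159.86, 180, 180, 180, 180].

## Interface

Orientations are given as a 3x3 rotation matrix whose columns are the frame's x, y, z axes.
In Python, from rig import bot gives the robot as it stands.
- The arm moves only by the tool carry_out, never from a script. Its argument "targets" is a list of rows, each a list of 6 numbers: the shift along the tool's x, y, z each as a share of 200 mm, from -1 to 1, then the turn, a rotation vector about the tool's x, y, z each as a share of pi/2 rad, from -1 to 1. In form: [[dx, dy, dz, ax, ay, az], ...]. A call has 1 to 20 rows; each row is the pose to reach, as a shift and turn from the pose measured when the call began, along the tool's axes at that moment; what a row does not reach only later rows make up. A row lasts 1/8 s, in which the tool goes at most 62.5 mm and 10.7 degrees, less where a joint would pass 70% of its speed; a pose out of reach is approached as far as the arm can. A call with a number of a shift or a turn outside -1 to 1 is refused whole. A call with a gripper value outside its range is refused whole. "jaw" is the gripper's target within -1 to 1 (fully open at 1, half-way at 0, shut at -1), set as the call begins (left out, the last holds). The fingers move at their own pace and stop on an object; the grip force is fixed at half the most. Time passes only in rows, so rows that repeat a pose let the fingers close. It gives the time, the measured TCP pose, the force and the opening at its end, in the units of the state.
- bot.read_state(): the state, without advancing time (a new reading comes with each control period).
- bot.capture(name): name is "side" or "top" or "wrist"; returns the picture (480x640x3 uint8, blue, green, red); there is no depth.
- bot.camera_info(name): a dict with "camera_matrix" (3x3 intrinsics, pixels), "view" (4x4, takes a point from world to camera coordinates); the wrist camera has in their place "mount" (4x4, takes a point from camera to tool coordinates, whose origin is the TCP and whose axes are the flange's). Camera axes: x right, y down, z forward; pixel columns grow to the right and rows downward; lengths in m; the calibration is good to about 2 mm. A picture is of the moment at which its call begins: read the wrist's pose just before it. camera_info takes no time and is no camera call.
- bot.hand_in(): hands the job in, once; it reports no verdict.
The state is a dict: "time_s": time; "joint_positions": joint angles; "qvel": joint speeds; "tau": joint torques, N m; "position": TCP position; "tcp_rot": TCP orientation; "force": force on the tool from outside, world axes, zero at the start; "moment": the same for the moment, N m; "opening": opening from 0.0 (shut) to 1.0 (fully open).
Only numpy, scipy, OpenCV 4.12 (cv2) and the standard library are available. Lean on these libraries where they do the work, as an engineer would, in place of code of your own. Each camera call takes 0.05 s, during which the arm holds its last target.

## Working session

There is one attempt and no reset: what is moved stays moved. The work goes in short steps, Python scripts to look and compute and a tool call to move; the robot and the scene stay as the last step left them, time stands still between calls to the robot, and variables do not carry over. Pictures are saved under pics/ and viewed, and the job is handed in when it is done.

Besides the shell and the picture viewer there is one more tool, called after "Call:" by a JSON object that holds its "method" and its "body", one argument or row to a line. carry_out: Moves the arm, as the interface text tells. Shift numbers are shares of 200 mm and turn numbers shares of pi/2 rad, none past 1 either way. Its arguments: {"type":"object","properties":{"targets":{"type":"array"},"jaw":{"type":"number"}},"required":["targets"]}

```bash
mkdir -p pics; ls
python3 - <<'E'
from rig import bot
import cv2
s=bot.read_state();print(s)
for n in("side","top","wrist"):
    i=bot.capture(n);cv2.imwrite(f"pics/{n}0.png",i);print(n,bot.camera_info(n))
E
```

```text
pics
{'time_s': 0.0, 'joint_positions': array([ 5.71523649e+01,  3.02808932e+01,  8.21562114e+01, -4.30970242e-04,
        6.76855901e+01, -1.02281330e+01]), 'qvel': array([ 0.1210311 ,  0.00805116, -0.0174644 ,  0.01577931,  0.05632706,
        0.02333723]), 'tau': array([-1.02297690e-03, -4.40044999e+01, -1.76588130e+01,  6.30819728e-02,
        5.81089477e-02, -1.52281268e-04]), 'position': array([0.23999219, 0.57635567, 0.24055186]), 'tcp_rot': array([[-9.23080244e-01,  3.84605678e-01, -1.15567798e-03],
       [ 3.84607233e-01,  9.23078559e-01, -1.80282023e-03],
       [ 3.73406665e-04, -2.10862985e-03, -9.99997707e-01]]), 'force': array([ 0.54553305, -0.2668515 ,  1.03475136]), 'moment': array([ 0.00752211, -0.02321753, -0.04325821]), 'opening': 1.003995988302798}
side {'camera_matrix': array([[610.01792181,   0.        , 321.53198204],
       [  0.        , 610.01792181, 239.45015144],
       [  0.        ,   0.        ,   1.        ]]), 'view': array([[ 0.98866015, -0.149944  ,  0.00824049, -0.5388045 ],
       [-0.10406268, -0.72363704, -0.68229055,  0.14102268],
       [ 0.1
[... 468 characters left out ...]
      [ 5.11245364e-02, -2.22826019e-02, -9.98443673e-01,
         1.43978696e+00],
       [ 0.00000000e+00,  0.00000000e+00,  0.00000000e+00,
         1.00000000e+00]])}
wrist {'camera_matrix': array([[401.93366263,   0.        , 323.06820811],
       [  0.        , 401.93366263, 234.70083528],
       [  0.        ,   0.        ,   1.        ]]), 'mount': array([[ 1.26385611e-03, -9.68579057e-01, -2.48702660e-01,
         6.65155517e-02],
       [ 9.99998963e-01,  1.05247382e-03,  9.82903406e-04,
        -8.49972446e-04],
       [-6.90266614e-04, -2.48703645e-01,  9.68579383e-01,
        -1.43566089e-01],
       [ 0.00000000e+00,  0.00000000e+00,  0.00000000e+00,
         1.00000000e+00]])}
```

View pics/top0.png

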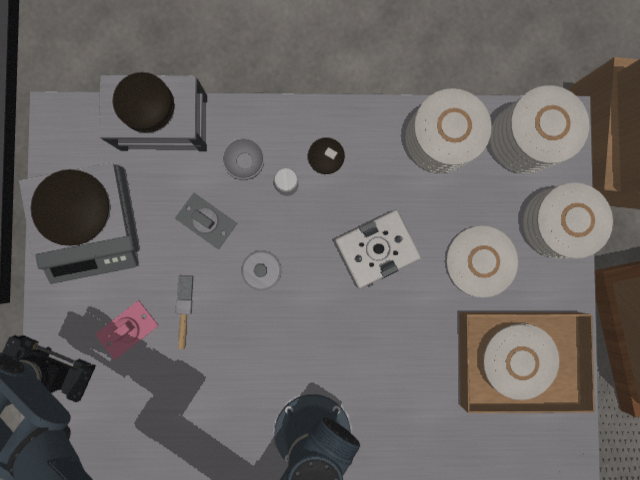

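View pics/side0.png

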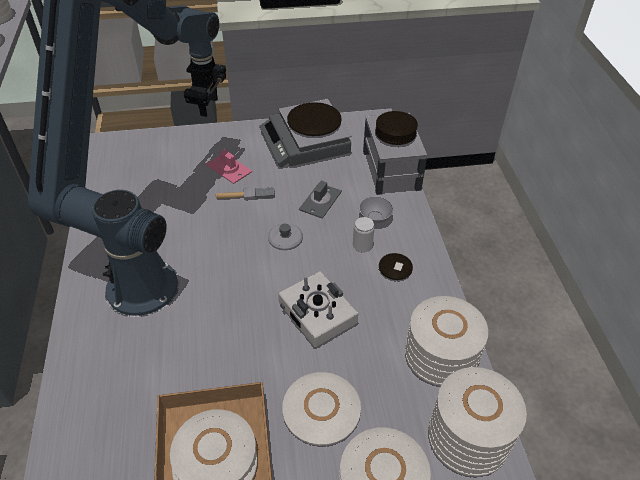

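View pics/wrist0.png

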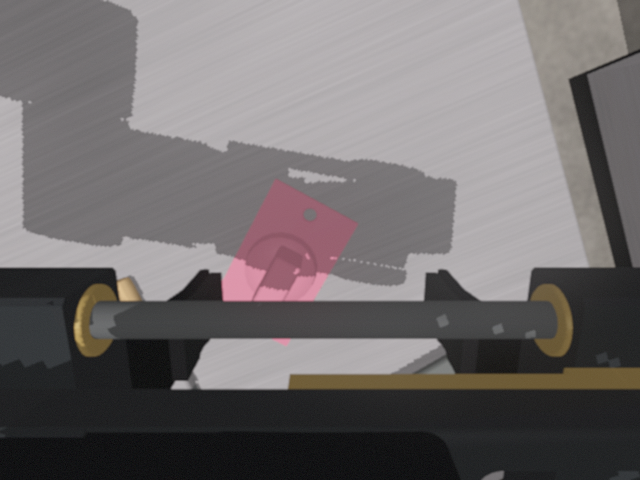

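Candidates in the top view are the grey plate with grip bar and two holes at (207,220), the round tin lid with knob at (262,270), and the pink look-alike at (128,328). I choose the grey one. The mill is at (378,249). Next, close crops.

Run:
```python
import cv2,numpy as np
t=cv2.imread("pics/top0.png");s=cv2.imread("pics/side0.png")
a=cv2.resize(t[185:255,170:245],None,fx=8,fy=8,interpolation=cv2.INTER_CUBIC)
cv2.imwrite("pics/c1.png",a)
cv2.imwrite("pics/c2.png",cv2.resize(t[205:293,328:426],None,fx=6.5,fy=6.5,interpolation=cv2.INTER_CUBIC))
cv2.imwrite("pics/c3.png",cv2.resize(s[170:225,290:350],None,fx=9,fy=9,interpolation=cv2.INTER_CUBIC))
```

```text
(no output)
```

View pics/c1.png

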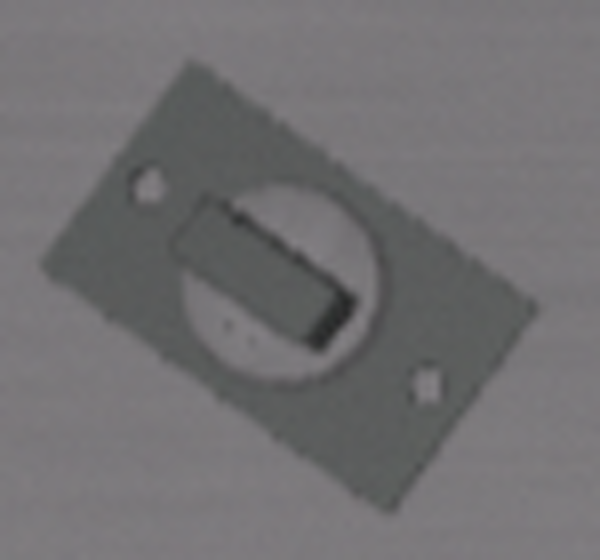

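View pics/c2.png

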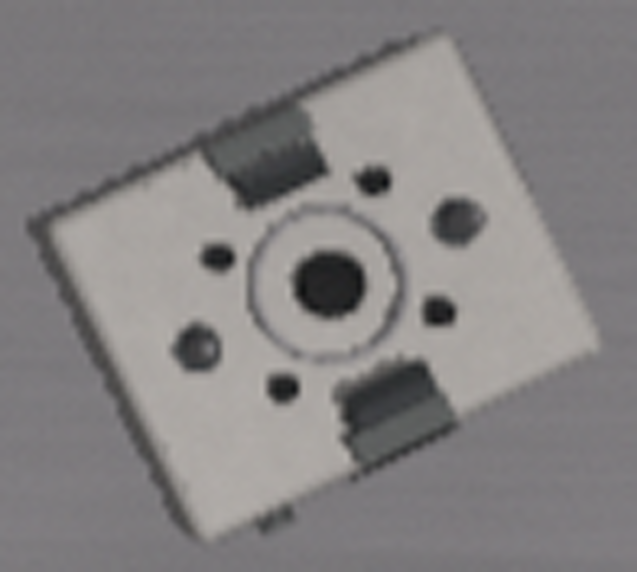

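View pics/c3.png

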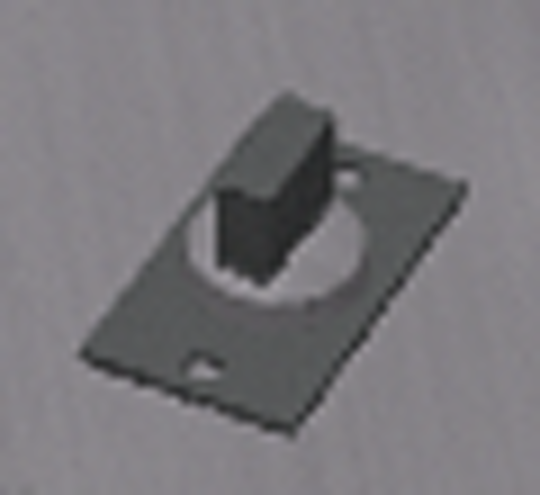

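```bash
cat > h.py <<'E'
import numpy as np,cv2
from rig import bot
def unproj(px,z,n="top"):
    c=bot.camera_info(n);K=c["camera_matrix"];V=c["view"];R=V[:3,:3];t=V[:3,3]
    o=-R.T@t; d=R.T@np.linalg.inv(K)@np.array([px[0],px[1],1.]); return o+d*(z-o[2])/d[2]
def proj(P,n="side"):
    c=bot.camera_info(n);p=c["view"][:3,:3]@P+c["view"][:3,3];q=c["camera_matrix"]@p;return q[:2]/q[2]
def wcam(s):
    c=bot.camera_info("wrist");M=c["mount"];R=s["tcp_rot"]@M[:3,:3];o=s["position"]+s["tcp_rot"]@M[:3,3];return R,o,c["camera_matrix"]
def wunproj(px,z,s):
    R,o,K=wcam(s);d=R@np.linalg.inv(K)@np.array([px[0],px[1],1.]);return o+d*(z-o[2])/d[2]
def wproj(P,s):
    R,o,K=wcam(s);q=K@(R.T@(P-o));return q[:2]/q[2]
E
python3 - <<'E'
from h import *
def c(l,x0,y0,f): return [(x0+(u+.5)/f-.5,y0+(v+.5)/f-.5) for u,v in l]
def show(n,l,z):
    P=np.array([unproj(p,z) for p in l]); print(n,P.round(4).tolist(),"mean",P.mean(0).round(4)); return P
ang=lambda a,b:np.degrees(np.arctan2(*(b-a)[1::-1]))
C=show("cov corners",c([(193,58),(540,308),(393,515),(42,265)],170,185,8),.005)
print([np.linalg.norm(C[i]-C[i-1]).round(4) for i in range(4)],ang(C[1],C[0]),ang(C[2],C[3]))
H=show("holes",c([(149,186),(428,385)],170,185,8),.004);print(np.linalg.norm(H[0]-H[1]),ang(H[1],H[0]))
B=show("bar top",c([(207,195),(340,293),(313,350),(172,245)],170,185,8),.067);print([np.linalg.norm(B[i]-B[i-1]).round(4) for i in range(4)])
D=show("deck",c([(443,35),(600,345),(210,540),(46,222)],328,205,6.5),.06);print([np.linalg.norm(D[i]-D[i-1]).round(4) for i in range(4)],ang(D[3],D[0]),ang(D[2],D[1]))
S=show("spindle",c([(330,284)],328,205,6.5),.08)
Pd=show("pads",c([(374,181),(439,312),(283,388),(218,257)],328,205,6.5),.074)
T=show("pegs",c([(200,346),(458,221)],328,205,6.5),.085);print(np.linalg.norm(T[0]-T[1]),ang(T[0],T[1]))
for P in (C.mean(0),H[0],H[1],S[0],D[0],D[1]): print(proj(P).round(1))
E
```

```text
cov corners [[0.6648, 0.3317, 0.005], [0.5775, 0.2099, 0.005], [0.505, 0.2603, 0.005], [0.592, 0.3831, 0.005]] mean [0.5848 0.2962 0.005 ]
[np.float64(0.0891), np.float64(0.1498), np.float64(0.0882), np.float64(0.1504)] 54.36274100807061 54.711895563896114
holes [[0.6199, 0.3466, 0.004], [0.5505, 0.2487, 0.004]] mean [0.5852 0.2977 0.004 ]
0.11992452505024513 54.654136150417585
bar top [[0.6102, 0.3134, 0.067], [0.5775, 0.2687, 0.067], [0.5584, 0.2775, 0.067], [0.5934, 0.3248, 0.067]] mean [0.5849 0.2961 0.067 ]
[np.float64(0.0203), np.float64(0.0554), np.float64(0.021), np.float64(0.0589)]
deck [[0.6101, -0.2256, 0.06], [0.481, -0.2902, 0.06], [0.4002, -0.1275, 0.06], [0.5317, -0.0598, 0.06]] mean [ 0.5058 -0.1758  0.06  ]
[np.float64(0.1835), np.float64(0.1444), np.float64(0.1816), np.float64(0.1479)] -64.67229139292684 -63.59014568602195
spindle [[0.5056, -0.1749, 0.08]] mean [ 0.5056 -0.1749  0.08  ]
pads [[0.5482, -0.1941, 0.074], [0.4943, -0.2207, 0.074], [0.463, -0.1562, 0.074], [0.5168, -0.1297, 0.074]] mean [ 0.5056 -0.1752  0.074 ]
pegs [[0.4801, -0.121, 0.085], [0.5313, -0.2267, 0.085]] mean [ 0.5057 -0.1739  0.085 ]
0.11752051344401364 -64.17339273927827
[320.1 199.2]
[327.9 188.7]
[312.1 210. ]
[317.2 296.8]
[357.  311.2]
[314.4 336.1]
```

```bash
cat >> h.py <<'E'
from scipy.spatial.transform import Rotation as Ro
def yawR(yaw): # tool down, tool y axis at world yaw (deg)
    a=np.radians(yaw);y=np.array([np.cos(a),np.sin(a),0]);z=np.array([0,0,-1.]);return np.stack([np.cross(y,z),y,z],1)
def move(p,yaw,n=3,s=None):
    s=s or bot.read_state();R=s["tcp_rot"]
    d=R.T@(np.array(p)-s["position"])/.2; r=Ro.from_matrix(R.T@yawR(yaw)).as_rotvec()/(np.pi/2)
    print("row",d.round(4).tolist(),r.round(4).tolist(),"t",round(s["time_s"],2))
E
python3 - <<'E'
from h import *
move([.40,.45,.24],16)
for n,px,z in(("caddy",(286,175),.1),("tinlid",(261,270),.05),("bowl",(243,158),.045),("brush",(184,300),.02)):print(n,unproj(px,z).round(3))
E
```

```text
row [-0.9814, -0.2762, 0.0041] [-0.0011, 0.0003, 0.5709] t 0.15
caddy [0.697 0.071 0.1  ]
tinlid [0.447 0.139 0.05 ]
bowl [0.753 0.19  0.045]
brush [0.365 0.351 0.02 ]
```

Call:
{"method": "carry_out", "body": {
  "targets": [
    [-0.98,-0.28,0,0,0,0.57],
    [-0.98,-0.28,0,0,0,0.57],
    [-0.98,-0.28,0,0,0,0.57],
    [-0.98,-0.28,0,0,0,0.57],
    [-0.98,-0.28,0,0,0,0.57]
  ],
  "jaw": 1
}}

```text
time_s: 0.78
position: [0.4011, 0.4478, 0.2404]
tcp_rot: [[-0.269, 0.963, -0.001], [0.963, 0.269, -0.002], [-0.002, -0.002, -1.0]]
force: [-0.1, -0.0, -0.6]
opening: 1.0
```

Run:
```python
from h import *
print(bot.read_state()["position"]);move([.585,.2965,.19],-35.45)
```

```text
[0.40110293 0.44784225 0.24043929]
row [-0.9756, 0.6827, 0.2525] [-0.0006, 0.0014, 0.5671] t 0.78
```

Call:
{"method": "carry_out", "body": {
  "targets": [
    [-0.98,0.68,0.25,0,0,0.567],
    [-0.98,0.68,0.25,0,0,0.567],
    [-0.98,0.68,0.25,0,0,0.567],
    [-0.98,0.68,0.25,0,0,0.567],
    [-0.98,0.68,0.25,0,0,0.567],
    [-0.98,0.68,0.25,0,0,0.567],
    [-0.98,0.68,0.25,0,0,0.567]
  ]
}}

```text
time_s: 1.65
position: [0.584, 0.296, 0.1904]
tcp_rot: [[0.577, 0.816, -0.002], [0.816, -0.577, -0.002], [-0.003, -0.0, -1.0]]
force: [0.0, -0.1, -0.3]
opening: 1.003
```

Run:
```python
from h import *
s=bot.read_state();i=bot.capture("wrist")
a=np.radians(54.55);y=np.array([np.cos(a),np.sin(a),0]);x=np.array([y[1],-y[0],0]);c=np.array([.585,.2965,0])
for u,v,z in((.045,.075,.005),(.045,-.075,.005),(-.045,.075,.005),(-.045,-.075,.005),(0,.06,.005),(0,-.06,.005),(.012,.028,.067),(-.012,.028,.067),(.012,-.028,.067),(-.012,-.028,.067)):
    p=wproj(c+u*x+v*y+[0,0,z],s);print((u,v),p.round(1));cv2.circle(i,tuple(int(k) for k in p.round()),2,(0,0,255),-1)
cv2.imwrite("pics/w1.png",i);print(s["position"],s["tcp_rot"])
```

```text
(0.045, 0.075) [379.7 119.7]
(0.045, -0.075) [372.9 296.8]
(-0.045, 0.075) [265.3 119.1]
(-0.045, -0.075) [270.7 296.4]
(0, 0.06) [322.5 139. ]
(0, -0.06) [321.9 280.6]
(0.012, 0.028) [340.  190.3]
(-0.012, 0.028) [304.  190.2]
(0.012, -0.028) [338.8 269.8]
(-0.012, -0.028) [304.6 269.6]
[0.58404904 0.29597797 0.19041459] [[ 5.77370161e-01  8.16480313e-01 -1.89623027e-03]
 [ 8.16477885e-01 -5.77373151e-01 -2.02692371e-03]
 [-2.74977575e-03 -3.77944819e-04 -9.99996148e-01]]
```

View pics/w1.png

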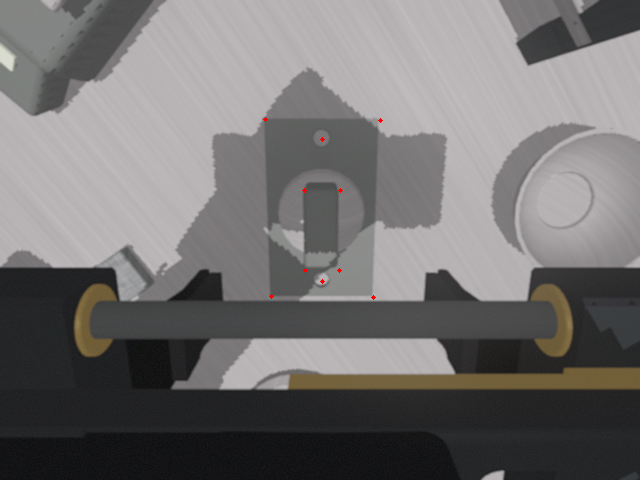

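Red predictions land on the cover's corners, holes (322,138), (322,280) and bar, so the pose is confirmed. Descending to grasp.

Run:
```python
from h import *
move([.585,.2965,.047],-35.4)
```

```text
row [0.0058, 0.0032, 0.718] [-0.0001, 0.0016, 0.0015] t 1.7
```

Call:
{"method": "carry_out", "body": {
  "targets": [
    [0.005,0.003,0.25,0,0.0015,0.001],
    [0.005,0.003,0.45,0,0.0015,0.001],
    [0.005,0.003,0.6,0,0.0015,0.001],
    [0.005,0.003,0.68,0,0.0015,0.001],
    [0.005,0.003,0.717,0,0.0015,0.001],
    [0.005,0.003,0.717,0,0.0015,0.001]
  ]
}}

```text
time_s: 2.45
position: [0.5852, 0.2968, 0.0477]
tcp_rot: [[0.578, 0.816, 0.001], [0.816, -0.578, 0.0], [0.001, 0.0, -1.0]]
force: [1.1, 0.9, 0.8]
opening: 0.998
```

Call:
{"method": "carry_out", "body": {
  "targets": [
    [0,0,0,0,0,0],
    [0,0,0,0,0,0],
    [0,0,0,0,0,0],
    [0,0,0,0,0,0],
    [0,0,0,0,0,0],
    [0,0,0,0,0,0],
    [0,0,0,0,0,0],
    [0,0,0,0,0,0]
  ],
  "jaw": -1
}}

```text
time_s: 3.45
position: [0.5845, 0.297, 0.0476]
tcp_rot: [[0.578, 0.816, -0.001], [0.816, -0.578, 0.0], [-0.0, -0.001, -1.0]]
force: [-1.3, 0.6, 1.6]
opening: 0.275
```

Call:
{"method": "carry_out", "body": {
  "targets": [
    [0,0,-0.2,0,0,0],
    [0,0,-0.45,0,0,0],
    [0,0,-0.7,0,0,0],
    [0,0,-0.85,0,0,0],
    [0,0,-0.85,0,0,0]
  ]
}}

```text
time_s: 4.08
position: [0.5861, 0.2972, 0.2198]
tcp_rot: [[0.578, 0.816, 0.005], [0.816, -0.578, 0.002], [0.004, 0.003, -1.0]]
force: [0.2, 0.0, -4.5]
opening: 0.269
```

Run:
```python
from h import *
s=bot.read_state();i=bot.capture("wrist");cv2.imwrite("pics/w2.png",i);print(s["position"],s["tcp_rot"],s["opening"],s["force"],s["moment"])
move([.545,.06,.215],-5)
```

```text
[0.58607804 0.29724559 0.21982956] [[ 0.57814706  0.81591704  0.00503576]
 [ 0.8159209  -0.5781608   0.00178408]
 [ 0.00436714  0.00307732 -0.99998573]] 0.26891052457574355 [ 0.23297656  0.01045767 -4.50631753] [-0.06829867  0.0726091   0.00367548]
row [-1.08, 0.5233, 0.0117] [-0.0001, -0.0002, -0.3369] t 4.12
```

View pics/w2.png

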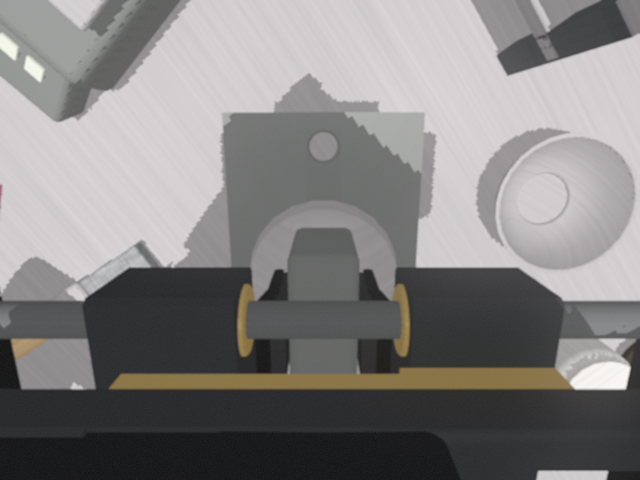

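Run:
```python
from h import *
c=bot.camera_info("wrist");M=c["mount"];K=c["camera_matrix"]
for px in((323,146),(223,113),(424,113)):
    d=M[:3,:3]@np.linalg.inv(K)@np.array([*px,1.]);o=M[:3,3]
    print(px,[(o+d*(z-o[2])/d[2]).round(4).tolist() for z in(.0426,)])
```

```text
(323, 146) [[0.0609, 0.0013, 0.0426]]
(223, 113) [[0.0751, -0.0431, 0.0426]]
(424, 113) [[0.0753, 0.0461, 0.0426]]
```

Call:
{"method": "carry_out", "body": {
  "targets": [
    [-0.2,0.1,0,0,0,-0.06],
    [-0.4,0.2,0,0,0,-0.12],
    [-0.6,0.3,0,0,0,-0.19],
    [-0.8,0.4,0,0,0,-0.26],
    [-0.95,0.48,0,0,0,-0.32],
    [-1,0.52,0,0,0,-0.34],
    [-1,0.52,0,0,0,-0.34]
  ]
}}

```text
time_s: 5.0
position: [0.5523, 0.0724, 0.2149]
tcp_rot: [[0.085, 0.996, -0.005], [0.996, -0.085, 0.001], [0.0, -0.005, -1.0]]
force: [-0.4, 0.1, -3.5]
opening: 0.27
```

Run:
```python
from h import *
move([.5056,-.1750,.215],25.9)
```

```text
row [-1.2526, -0.1276, -0.0001] [-0.0031, -0.0009, -0.3419] t 5.0
```

Call:
{"method": "carry_out", "body": {
  "targets": [
    [-0.2,-0.02,0,0,0,-0.05],
    [-0.4,-0.04,0,0,0,-0.11],
    [-0.6,-0.06,0,0,0,-0.17],
    [-0.8,-0.08,0,0,0,-0.22],
    [-0.95,-0.1,0,0,0,-0.27],
    [-1,-0.11,0,0,0,-0.28],
    [-1,-0.11,0,0,0,-0.28]
  ]
}}

```text
time_s: 5.88
position: [0.513, -0.1243, 0.2141]
tcp_rot: [[-0.346, 0.938, -0.006], [0.938, 0.346, 0.002], [0.004, -0.005, -1.0]]
force: [0.3, 0.8, -4.7]
opening: 0.276
```

Run:
```python
from h import *
s=bot.read_state();i=bot.capture("wrist");cv2.imwrite("pics/w3.png",i)
move([.5056,-.1750,.19],25.9)
```

```text
row [-0.2276, -0.1236, 0.1213] [-0.0031, -0.0027, -0.0624] t 5.92
```

View pics/w3.png

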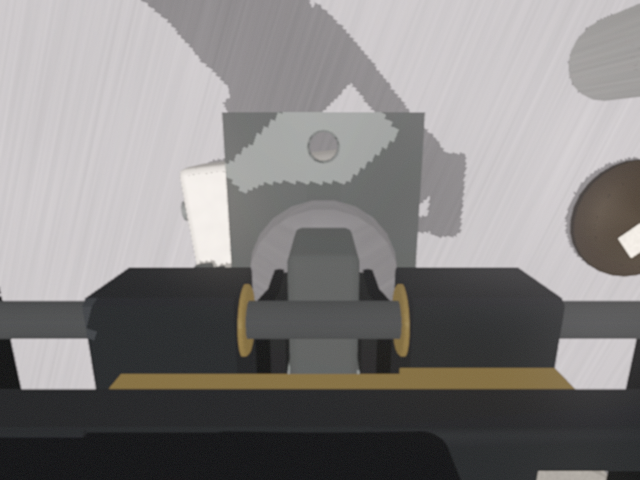

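Call:
{"method": "carry_out", "body": {
  "targets": [
    [-0.1,-0.06,0.05,0,0,-0.03],
    [-0.2,-0.11,0.1,-0.003,-0.002,-0.055],
    [-0.228,-0.124,0.12,-0.003,-0.003,-0.062],
    [-0.228,-0.124,0.12,-0.003,-0.003,-0.062],
    [-0.228,-0.124,0.12,-0.003,-0.003,-0.062]
  ]
}}

```text
time_s: 6.55
position: [0.5058, -0.174, 0.1905]
tcp_rot: [[-0.437, 0.9, 0.0], [0.9, 0.437, 0.0], [-0.0, 0.0, -1.0]]
force: [-0.1, 0.5, -3.3]
opening: 0.271
```

Run:
```python
from h import *
s=bot.read_state();print(s["position"],s["tcp_rot"])
for n in("wrist","side","top"):cv2.imwrite(f"pics/{n}4.png",bot.capture(n))
t=cv2.imread("pics/top4.png");d=cv2.imread("pics/side4.png")
cv2.imwrite("pics/c4.png",np.hstack([cv2.resize(t[190:310,320:440],(400,400),interpolation=2),cv2.resize(d[230:360,255:385],(400,400),interpolation=2)]))
move([.5056,-.1750,.172],25.9)
```

```text
[ 0.5057879  -0.17401523  0.19049822] [[-4.36751897e-01  8.99581992e-01  1.39223922e-04]
 [ 8.99582001e-01  4.36751901e-01  7.04571975e-06]
 [-5.44681100e-05  1.28320566e-04 -9.99999990e-01]]
row [-0.002, -0.0021, 0.0931] [0.0001, 0.0004, 0.0001] t 6.7
```

View pics/wrist4.png

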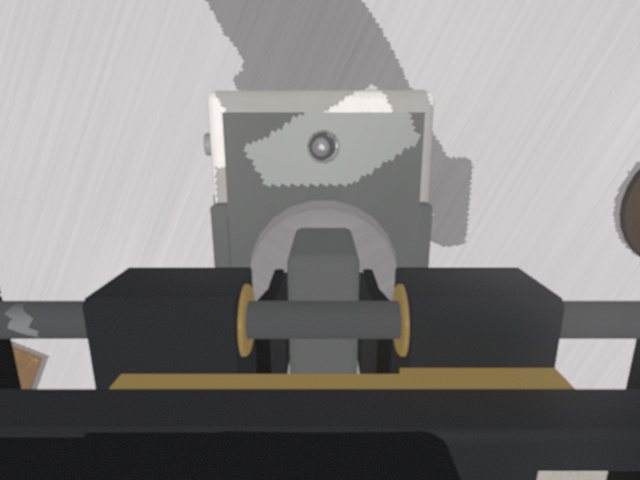

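View pics/c4.png

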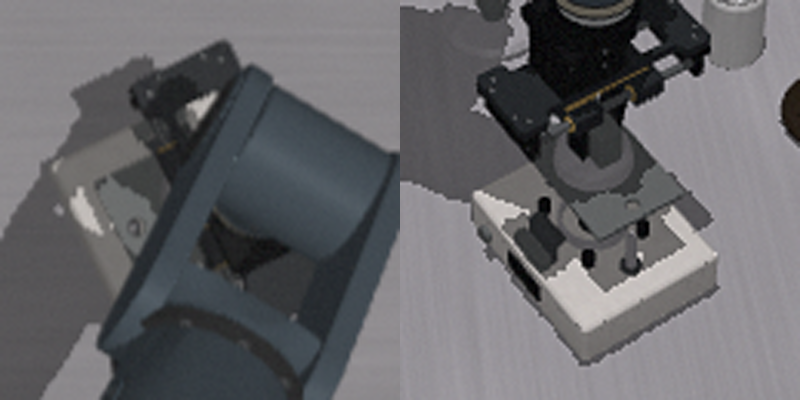

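Run:
```python
import cv2
i=cv2.imread("pics/wrist4.png");cv2.imwrite("pics/c5.png",cv2.resize(i[126:166,298:348],None,fx=12,fy=12,interpolation=cv2.INTER_CUBIC))
```

```text
(no output)
```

View pics/c5.png

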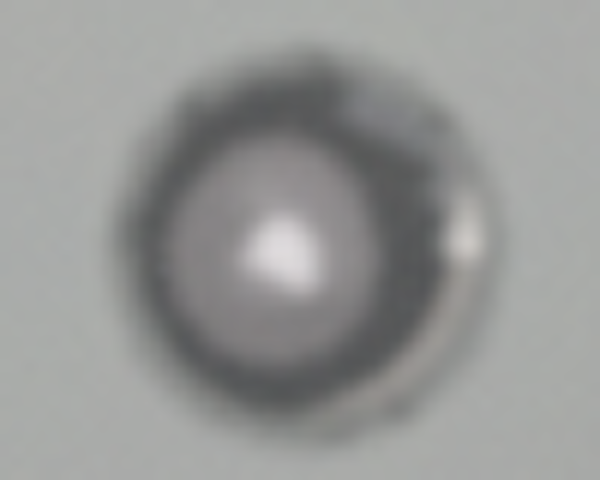

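Run:
```python
from h import *
c=bot.camera_info("wrist");M=c["mount"];K=c["camera_matrix"];o=M[:3,3]
def f(u,v,z):
    d=M[:3,:3]@np.linalg.inv(K)@np.array([u,v,1.]);return o+d*(z-o[2])/d[2]
g=lambda u,v:(298+(u+.5)/12-.5,126+(v+.5)/12-.5)
print(f(*g(308,245),.0426),f(*g(283,253),.0805),f(*g(270,245),.0885))
move([.5056,-.1750,.168],25.9)
```

```text
[0.05999507 0.00031327 0.0426    ] [ 0.05836093 -0.00079966  0.0805    ] [ 0.05844531 -0.00144673  0.0885    ]
row [-0.002, -0.0021, 0.1131] [0.0001, 0.0004, 0.0001] t 6.7
```

Call:
{"method": "carry_out", "body": {
  "targets": [
    [-0.007,-0.0055,0.06,0,0,0],
    [-0.007,-0.0055,0.12,0,0,0],
    [-0.007,-0.0055,0.12,0,0,0],
    [-0.007,-0.0055,0.12,0,0,0]
  ]
}}

```text
time_s: 7.2
position: [0.5054, -0.1762, 0.1663]
tcp_rot: [[-0.437, 0.9, 0.0], [0.9, 0.437, -0.0], [-0.0, -0.0, -1.0]]
force: [0.8, -1.2, -3.8]
opening: 0.273
```

Run:
```python
from h import *
s=bot.read_state();print(s["position"],s["tcp_rot"][:,2])
i=bot.capture("wrist");d=bot.capture("side")
cv2.imwrite("pics/c6.png",np.hstack([cv2.resize(i[126:166,298:338],(400,400),interpolation=2),cv2.resize(d[250:330,275:355],(400,400),interpolation=2)]))
```

```text
[ 0.50538785 -0.17622369  0.16629783] [ 5.60411213e-05 -2.17491860e-04 -9.99999975e-01]
```

View pics/c6.png

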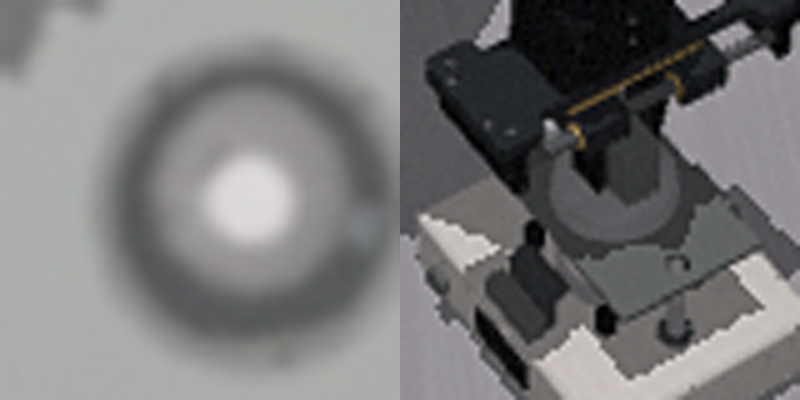

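Run:
```python
from h import *
c=bot.camera_info("wrist");M=c["mount"];K=c["camera_matrix"];o=M[:3,3]
def f(u,v,z):
    d=M[:3,:3]@np.linalg.inv(K)@np.array([u,v,1.]);return o+d*(z-o[2])/d[2]
print(f(322.6,146.05,.0426),f(322.3,145.35,.0563),f(322.1,145.1,.0613))
```

```text
[5.99541338e-02 3.83902550e-05 4.26000000e-02] [ 0.05982123 -0.00012001  0.0563    ] [ 0.05978127 -0.00022782  0.0613    ]
```

Call:
{"method": "carry_out", "body": {
  "targets": [
    [0,0,0.02,0,0,0],
    [0,0,0.04,0,0,0],
    [0,0,0.06,0,0,0],
    [0,0,0.08,0,0,0],
    [0,0,0.1,0,0,0],
    [0,0,0.12,0,0,0],
    [0,0,0.12,0,0,0]
  ]
}}

```text
time_s: 8.18
position: [0.5055, -0.1763, 0.1423]
tcp_rot: [[-0.437, 0.9, 0.0], [0.9, 0.437, -0.0], [-0.0, 0.0, -1.0]]
force: [-0.5, 0.1, -3.2]
opening: 0.274
```

Run:
```python
from h import *
s=bot.read_state();print(s["position"],s["force"],s["moment"])
i=bot.capture("wrist");d=bot.capture("side")
cv2.imwrite("pics/c7.png",np.hstack([cv2.resize(i[80:280,200:440],(480,400),interpolation=2),cv2.resize(d[265:335,275:345],(320,400),interpolation=2)]))
```

```text
[ 0.5054571  -0.17625192  0.14234948] [-0.51588425  0.07555568 -3.19485388] [-0.08896626  0.02555655 -0.02104408]
```

View pics/c7.png

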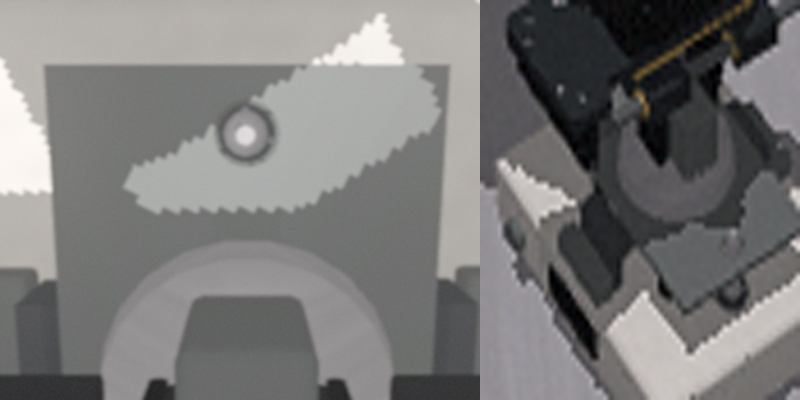

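Peg in hole with no side force. Now pressing past the catches.

Call:
{"method": "carry_out", "body": {
  "targets": [
    [0,0,0.015,0,0,0],
    [0,0,0.03,0,0,0],
    [0,0,0.045,0,0,0],
    [0,0,0.06,0,0,0],
    [0,0,0.07,0,0,0],
    [0,0,0.08,0,0,0],
    [0,0,0.08,0,0,0]
  ]
}}

```text
time_s: 9.15
position: [0.5058, -0.1767, 0.126]
tcp_rot: [[-0.437, 0.9, 0.001], [0.9, 0.437, -0.001], [-0.001, 0.0, -1.0]]
force: [0.3, -1.8, -6.6]
opening: 0.276
```

Run:
```python
from h import *
s=bot.read_state();print(s["position"],s["force"],s["moment"],s["opening"])
i=bot.capture("wrist");d=bot.capture("side")
cv2.imwrite("pics/c8.png",np.hstack([cv2.resize(i[80:280,200:440],(480,400),interpolation=2),cv2.resize(d[265:335,275:345],(320,400),interpolation=2)]))
```

```text
[ 0.50579148 -0.17666865  0.12604797] [ 0.30000576 -1.75951935 -6.56704236] [-0.43489983 -0.08155173 -0.00105644] 0.2758898638110818
```

View pics/c8.png

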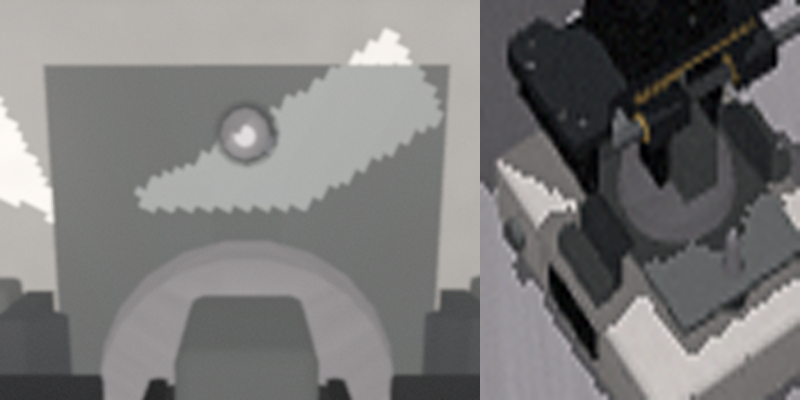

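Call:
{"method": "carry_out", "body": {
  "targets": [
    [0,0,0.008,0,0,0],
    [0,0,0.016,0,0,0],
    [0,0,0.022,0,0,0],
    [0,0,0.027,0,0,0],
    [0,0,0.027,0,0,0]
  ]
}}

```text
time_s: 9.88
position: [0.5059, -0.1767, 0.122]
tcp_rot: [[-0.437, 0.899, 0.001], [0.899, 0.437, -0.001], [-0.002, 0.001, -1.0]]
force: [-3.2, 0.1, 7.8]
opening: 0.275
```

Run:
```python
from h import *
s=bot.read_state();print(s["time_s"],s["position"],s["force"],s["moment"],s["opening"])
```

```text
9.875 [ 0.505881   -0.17669004  0.1220373 ] [-3.20253879  0.12594657  7.7588781 ] [-0.05444101  0.56000465 -0.03621456] 0.2749880461186392
```

Call:
{"method": "carry_out", "body": {
  "targets": [
    [0,0,0.012,0,0,0],
    [0,0,0.018,0,0,0],
    [0,0,0.022,0,0,0],
    [0,0,0.022,0,0,0],
    [0,0,0.022,0,0,0]
  ]
}}

```text
time_s: 10.5
position: [0.5059, -0.1767, 0.1214]
tcp_rot: [[-0.437, 0.899, 0.002], [0.899, 0.437, -0.002], [-0.003, 0.001, -1.0]]
force: [-6.4, 2.0, 24.8]
opening: 0.272
```

Run:
```python
from h import *
s=bot.read_state();print(s["time_s"],s["position"],s["force"],s["moment"],s["opening"])
i=bot.capture("wrist");d=bot.capture("side")
cv2.imwrite("pics/c9.png",np.hstack([cv2.resize(i[80:280,200:440],(480,400),interpolation=2),cv2.resize(d[265:335,275:345],(320,400),interpolation=2)]))
```

```text
10.5 [ 0.50589936 -0.17672518  0.12144621] [-6.4419361   1.95250199 24.79755435] [ 0.29798361  1.33949642 -0.02151739] 0.2720257587928221
```

View pics/c9.png

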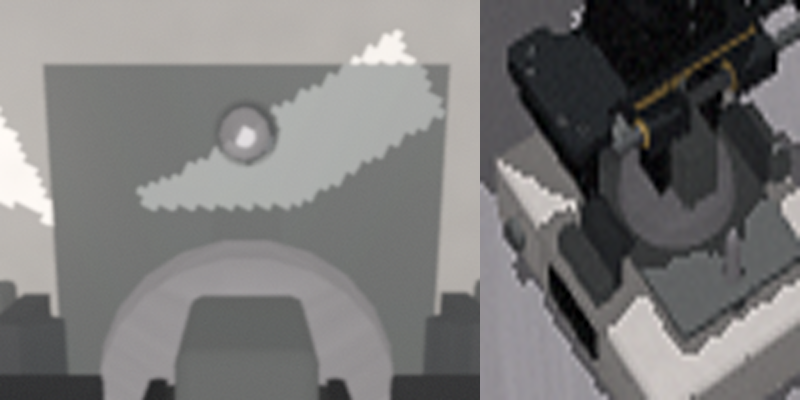

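Call:
{"method": "carry_out", "body": {
  "targets": [
    [0,0,0.019,0,0,0],
    [0,0,0.019,0,0,0],
    [0,0,0.019,0,0,0],
    [0,0,0.019,0,0,0],
    [0,0,0.019,0,0,0],
    [0,0,0.019,0,0,0],
    [0,0,0.019,0,0,0],
    [0,0,0.019,0,0,0]
  ]
}}

```text
time_s: 11.6
position: [0.5059, -0.1767, 0.1214]
tcp_rot: [[-0.438, 0.899, 0.003], [0.899, 0.438, -0.004], [-0.005, 0.002, -1.0]]
force: [-5.9, 1.5, 25.2]
opening: 0.273
```

Stable on the stops with about 25 N of press. Handing in.

Run:
```python
from rig import bot
print(bot.hand_in())
```

```text
the job is handed in; nothing more can be done
None
```

I fitted the grey cover onto the mill and handed the job in at 11.6 s, with the gripper still pressing it down. I gripped the cover by its bar, lined it up using a peg seen through its hole, and pressed it past the catches onto the stops.

**Last checks:**
- **Height:** the TCP settled at z = 0.1214. With the grip offset I estimated at the pick, that puts the plate about 14 mm above the deck, which is its fully home height.
- **Press:** the force went from 8 to 25 N over 0.6 mm, which means it was against the stops. It held at 25 N for the next second with no drift in position.
- **Grip and peg:** the cover looked unmoved in the jaws, and the peg I could see stood through its hole.

**Not checked or not in full agreement:**
- The second peg was never clearly in view, and spindle travel has no direct reading. I take both as right from the height and force.
- The mill centre I measured from the top camera was about 1.7 mm from where the cover ended up. That is within calibration error and the 5 mm limit; I followed the wrist camera.
- A sideways force of about 6 N remained while pressing.
- I did not measure the other objects again at the end, but my moves kept clear of them.

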